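# Show the waste bin to the inspector

## Robot

A 6-joint arm with a two-finger parallel gripper is mounted at the origin on the work surface. World frame = base frame: x ahead of the robot, y to its left, z up, the work surface at z = 0. Lengths are in m, angles in degrees, forces in N, time in s.
With the tool pointing down it reaches from about 0.275 to 0.825 m from the base axis. Payload 4.9 kg.
Tool frame: the origin (TCP) lies midway between the tips of the shut fingers; the grasp point (between the pads) lies 19 mm behind it; z points along the fingers, y is the line along which they close (so a half turn about z gives the same grasp; the last joint's range is limited). The gripper opens to 85 mm and grips with 20 to 120 N. Pads are 22 mm wide; open, the fingers measure 114 mm over their backs; the gripper's body (76 mm by 85 mm) begins 54 mm behind the grasp point. The pads swing forward as they close: fully open they stand 13 mm farther back than shut.
Start: joints at [57.8, 18.69, -11.035, 60.275, 0, 82.311], TCP at [0.228, 0.5, 0.231] pointing down, gripper open.
Joint ranges: [-152.03, 152.03], [-55.5, 102.48], [-74.3, 77.21], [-110.64, 120.58], [-84.22, 78.4], [-180, 180]. Speed limits (degrees/s): [147.25, 147.25, 180, 180, 180, 180].

## Interface

Orientations are given as [roll, pitch, yaw] about the fixed x, y, z axes, in that order (R = Rz(yaw) Ry(pitch) Rx(roll)).
In Python, from station import r gives the robot as it stands. The module is installed in compiled form; this text tells all that it offers.
- The arm moves only by the tool step_arm, never from a script. Its argument "commands" is a list of rows, each a list of 7 numbers: the turn, a rotation vector about the tool's x, y, z in rad, then the shift along the tool's x, y, z in mm, then the finger opening in mm, from 0 to 85.4. A call has 1 to 5 rows; each row shifts and turns the commanded pose from where the row before left it, along the tool's axes as they then stand; what a row does not reach is not made up. A row lasts 1/8 s, in which the tool goes at most 62.5 mm and 10.7 degrees, less where a joint would pass 70% of its speed; a pose out of reach is approached as far as the arm can. A call with a gripper value outside its range is refused whole. The fingers move at their own pace and stop on an object; "squeeze" is the grip in N (left out, the last holds). Time passes only in rows, so rows that do not move let the fingers close. It gives the time, the measured TCP pose, the force, the opening and the grip force at its end, in the units of the state.
- r.get_state(): the state, without advancing time (a new reading comes with each control period).
- r.grab_frame(name): name is "scene" or "top"; returns a dict with "img" (400x640x3 uint8, red, green, blue), "depth" (400x640 float32, m along the optical axis (not along the pixel's ray), 0 where there is no reading), "camera_matrix" (3x3 intrinsics, pixels), "D" ([k1, k2, p1, p2, k3] as OpenCV has them; the pictures are not rectified), "rvec" (rotation vector, rad) and "tvec" (3), from world to camera coordinates, as OpenCV has them. Camera axes: x right, y down, z forward; pixel columns grow to the right and rows downward; lengths in m; the calibration is good to about 2 mm. A picture is of the moment at which its call begins.
- r.finish_job(): hands the job in; it is judged then, once.
The state is a dict: "clock": time; "joint_positions": joint angles; "joint_vel": joint speeds; "joint_efforts": joint torques, N m; "tcp_pos": TCP position; "ee_rot": TCP orientation; "contact_force": force on the tool from outside, world axes, zero at the start; "torque": the same for the moment, N m; "gripper_width": opening from 0.0 (shut) to 1.0 (fully open); "grasp_force": force on a finger pad.
Only numpy, scipy, OpenCV 4.12 (cv2) and the standard library are available. Lean on these libraries where they do the work, as an engineer would, in place of code of your own. Each camera call takes 0.05 s, during which the arm holds its last target. There are 200 camera calls.

## Task

The hygiene inspector wants to look into the larger of the two lever-lid steel bins: press its lever tread all the way down so that the lid stands fully open, and keep it fully open for about two seconds. Then ease the lever back up slowly, taking a few seconds, so that the lid comes down gently and never slams, until it is fully shut, and take the hand away. Work the lid only through the lever without touching it, keep the smaller bin shut, and leave everything else standing where it is, lifting nothing.

Things in the scene. Friction and masses are not known exactly. Their poses are not given: they have to be found in the camera images.
- large_bin: the larger bin, plain brushed steel, 200 mm (x) by 170 mm (y), 170 mm tall, fixed to the counter. Origin at the centre of its underside; its -x axis points out of its front, towards the lever tread; z up. Its lid is hinged along the rear (+x) top edge
- large_tread (a point): centre of the top of the large bin's lever tread, a flat level steel plate 60 mm (bin's x) by 85 mm (bin's y), 6 mm thick. At rest it is 200 mm from the bin's origin along the bin's -x, 100 mm ahead of the bin's front, top 135 mm above the counter. Pressing lowers it 86 mm to the stop (top at 49 mm), almost straight down (within 6 mm fore and aft). The point moves with the tread
- large_lever (a joint): angle of the large bin's lever (rad): 0 at rest with tread up, grows as the tread is pressed, 0.43 at full open. Thin side arms join the tread to a pivot line 100 mm above the counter, over the bin's origin. Holding the tread down takes about 3 to 7 N in all all the way; the lid's weight pushes it back up, so a lever let go lets the lid fall and slam
- large_lid_angle (a joint): angle of the large bin's lid in rad: 0 shut, grows as it opens, 1.15 fully open at its stop; driven by the lever through a rod on the bin's +y side
- large_lid: the large bin's lid panel, steel, 208 by 178 mm, 6 mm thick; origin on its hinge line at the middle of the bin's rear top edge, 170 mm above the counter; the panel extends along its own -x, 204 mm to its front edge; weighs 0.3 to 0.5 kg. Not to be touched
- small_bin: the smaller bin, same make and material, 150 mm (x) by 130 mm (y), 120 mm tall, fixed to the counter, with its own lever tread 175 mm from its origin along its -x, top 94 mm above the counter. Origin at the centre of its underside. Not to be worked
- small_lid_angle (a joint): angle of the small bin's lid in rad: 0 shut, grows as it opens. To stay shut
- tub_a: loose lidded snack tub, 64 mm across, 55 mm tall, upright, standing beside the large bin's tread; origin at the centre of its underside; a bystander
- tub_b: loose lidded snack tub like the other, 64 mm across, 55 mm tall, standing between the two bins; origin at the centre of its underside; a bystander
- spray_bottle: loose white bottle, 64 mm across, 190 mm tall, near the robot on its left; origin at the centre of its underside; a bystander
- spatula: loose spatula lying flat across the counter just in front of the robot, about 0.28 m long; origin under its middle; a bystander
- jar: loose amber jar, 70 mm across, 90 mm tall, near the robot on its right; origin at the centre of its underside; a bystander
- can: loose steel can, 66 mm across, 80 mm tall, to the left of both bins; origin at the centre of its underside; a bystander

How it is judged:
By the outcome, as a careful person would: the job done as asked, in the order asked, and still so for the second after the job is handed in, with the robot touching nothing.
It also fails if it takes over 48 s, if anything falls off the work surface, if the arm or the gripper's body presses on something with over 40 N, if the wrist force passes 120 N, or if a joint passes its speed limit or range.

## Working session

There is one attempt and no reset: what is moved stays moved. The work goes in short steps, Python scripts to look and compute and a tool call to move; the robot and the scene stay as the last step left them, time stands still between calls to the robot, and variables do not carry over. Pictures are saved under pics/ and viewed, at most 10 in all, crops included, and the job is handed in when it is done.

Besides the shell and the picture viewer there is one more tool, called after ">>>" as name([rows], argument=value, ...), one row to a line, values as JSON. step_arm: Moves the arm, as the interface text tells. Its arguments: {"type":"object","properties":{"commands":{"type":"array","items":{"type":"array","items":{"type":"number"}}},"squeeze":{"type":"number"}},"required":["commands"]}

```bash
mkdir -p pics; cat > h.py <<'E'
import numpy as np,cv2
from station import r
def cloud(f):
    K,D=f["camera_matrix"],f["D"];h,w=f["depth"].shape
    u,v=np.meshgrid(np.arange(w),np.arange(h))
    p=cv2.undistortPoints(np.stack([u,v],-1).reshape(-1,1,2).astype(np.float64),np.array(K),np.array(D)).reshape(h,w,2)
    d=f["depth"];c=np.dstack([p[...,0]*d,p[...,1]*d,d])
    R=cv2.Rodrigues(np.array(f["rvec"],float))[0]
    P=(c-np.array(f["tvec"]).ravel())@R
    P[d==0]=np.nan
    return P
E
python3 - <<'E'
from h import *
for n in("scene","top"):
    f=r.grab_frame(n);cv2.imwrite(f"pics/{n}0.png",f["img"][...,::-1]);np.save(n+"0.npy",cloud(f))
print(r.get_state())
E
```

```text
{'clock': 0.1, 'joint_positions': array([ 5.77997288e+01,  1.87299317e+01, -1.10849393e+01,  6.02741651e+01,
        7.52336677e-04,  8.23132687e+01]), 'joint_vel': array([-0.04458792, -0.13133832,  0.17910366, -0.02650993, -0.01268848,
       -0.03416615]), 'joint_efforts': array([ 8.71159191e-04, -4.44238830e+01,  2.63039035e+01,  7.87517783e-03,
       -1.25290367e-04,  1.59893517e-06]), 'tcp_pos': array([0.22789236, 0.50000794, 0.23056999]), 'ee_rot': array([-1.79911865e+02, -1.26547406e-02,  1.55486450e+02]), 'contact_force': array([-0.25468035,  0.0113335 , -1.13271387]), 'torque': array([-0.01555295, -0.02261923, -0.0393402 ]), 'grasp_force': 0.0, 'gripper_width': 0.9985149702022517}
```

View pics/scene0.png

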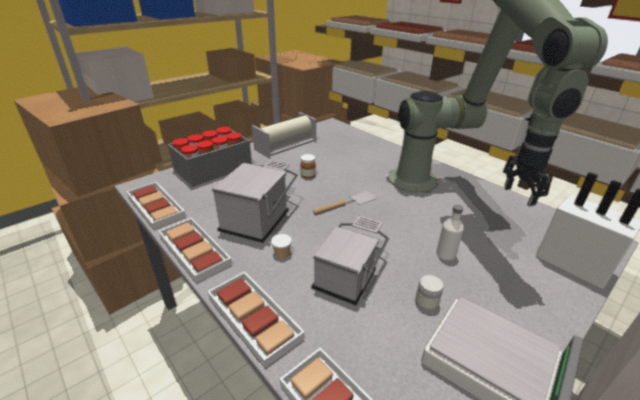

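View pics/top0.png

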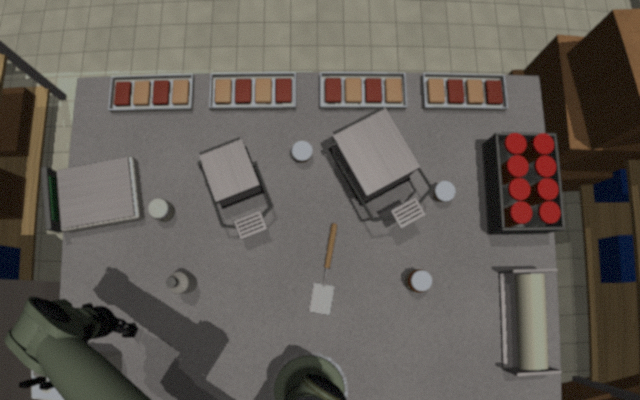

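The scene view shows the large bin at about (252,200) and the small bin at (348,260). In the top view the large lid is centred near (375,152) with its tread at (408,213). Tub_a is at (445,191), tub_b at (302,151) and the small tread at (250,224).

```bash
python3 - <<'E'
from h import *
P=np.load("top0.npy")
def rect(b,zl,zh):
    m=np.zeros(P.shape[:2],bool);x0,x1,y0,y1=b;m[y0:y1,x0:x1]=1
    m&=(P[...,2]>zl)&(P[...,2]<zh)
    n,l,s,_=cv2.connectedComponentsWithStats(m.astype(np.uint8));k=1+np.argmax(s[1:,4]);m=l==k
    q=P[m];print(len(q),"med",np.nanmedian(q,0).round(4),cv2.minAreaRect((q[:,:2]*1000).astype(np.float32)))
rect((315,435,100,205),.16,.19)
rect((385,430,192,235),.12,.15)
rect((195,275,135,210),.11,.14)
rect((228,275,205,240),.08,.11)
rect((430,460,178,205),.045,.065)
rect((405,436,266,295),.08,.1)
rect((288,318,140,165),.045,.065)
print(P[205:222:4,396:424:4].round(3)[...,2])
E
```

```text
4426 med [ 0.6984 -0.193   0.1731] ((698.0328369140625, -189.16357421875), (210.4295196533203, 193.89100646972656), 28.083141326904297)
680 med [ 0.5237 -0.2897  0.1344] ((528.1764526367188, -298.4846496582031), (60.40517807006836, 154.57858276367188), 27.57830238342285)
2506 med [0.6569 0.2349 0.1234] ((657.4312744140625, 239.24961853027344), (161.87852478027344, 146.3830108642578), 21.882530212402344)
656 med [0.4969 0.1684 0.0937] ((499.78533935546875, 160.42112731933594), (62.321128845214844, 147.77891540527344), 24.042583465576172)
338 med [ 0.6009 -0.4225  0.0548] ((601.5772094726562, -422.7075500488281), (64.45204162597656, 62.8023681640625), 62.71246337890625)
340 med [ 0.3288 -0.3302  0.0896] ((329.2642822265625, -330.93902587890625), (58.94987869262695, 58.438995361328125), 89.19830322265625)
327 med [0.731  0.018  0.0551] ((731.110595703125, 17.397216796875), (63.17107009887695, 62.11031723022461), 33.806488037109375)
[[ 0.009  0.134  0.138  0.133  0.139  0.137  0.135]
 [ 0.134  0.143  0.128  0.137  0.133  0.132  0.138]
 [ 0.139  0.133  0.137  0.138  0.133  0.136  0.138]
 [ 0.136  0.133  0.133  0.144  0.132  0.135  0.13 ]
 [ 0.128  0.127  0.137  0.133  0.133  0.    -0.002]]
```

>>> step_arm([
  [0,0,0,0,0,-20,0],
  [0,0,0,-20,-20,-10,0],
  [0,0,0,-30,-30,0,0],
  [0,0,0,-30,-30,0,0],
  [0,0,0,-30,-30,0,0],
], squeeze=40)

```text
clock: 0.72
tcp_pos: [0.2827, 0.3533, 0.261]
ee_rot: [-180.0, -0.0, 155.5]
contact_force: [0.5, -0.0, 0.5]
gripper_width: -0.001
grasp_force: 0.0
```

>>> step_arm([
  [0,0,0,-35,-35,0,0],
  [0,0,0,-35,-35,0,0],
  [0,0,0,-35,-35,0,0],
  [0,0,0,-35,-35,0,0],
  [0,0,0,-35,-35,0,0],
])

```text
clock: 1.35
tcp_pos: [0.3694, 0.1214, 0.2612]
ee_rot: [180.0, -0.0, 155.5]
contact_force: [1.7, -0.8, 0.4]
gripper_width: -0.005
grasp_force: 0.0
```

>>> step_arm([
  [0,0,0,-35,-35,0,0],
  [0,0,0,-35,-35,0,0],
  [0,0,0,-35,-35,0,0],
  [0,0,0,-35,-35,0,0],
  [0,0,0,-35,-35,0,0],
])

```text
clock: 1.98
tcp_pos: [0.456, -0.1105, 0.261]
ee_rot: [180.0, -0.0, 155.5]
contact_force: [0.8, 0.4, -0.1]
gripper_width: 0.001
grasp_force: 0.0
```

>>> step_arm([
  [0,0,0,-35,-35,0,0],
  [0,0,0,-35,-35,0,0],
  [0,0,0,-35,-34,0,0],
  [0,0,0,-20,-20,0,0],
  [0,0,0,0,0,0,0],
])

```text
clock: 2.6
tcp_pos: [0.5182, -0.2753, 0.2602]
ee_rot: [180.0, -0.1, 155.3]
contact_force: [0.1, -0.6, -1.3]
gripper_width: -0.001
grasp_force: 0.0
```

>>> step_arm([
  [0,0,-0.18,0,0,0,0],
  [0,0,-0.18,0,0,0,0],
  [0,0,-0.18,0,0,0,0],
  [0,0,-0.18,0,0,0,0],
  [0,0,-0.18,0,0,0,0],
])

```text
clock: 3.22
tcp_pos: [0.5177, -0.2722, 0.2611]
ee_rot: [179.9, -0.0, -152.5]
contact_force: [0.9, 0.2, -0.3]
gripper_width: -0.004
grasp_force: 0.0
```

```bash
python3 - <<'E'
from h import *
f=r.grab_frame("top");cv2.imwrite("pics/top1.png",f["img"][...,::-1])
f=r.grab_frame("scene");P=cloud(f)
cv2.imwrite("pics/scene1.png",cv2.resize(f["img"][120:280,180:380],(800,640))[:600,:,::-1])
s=r.get_state();print(s["clock"],s["tcp_pos"],s["ee_rot"],s["contact_force"],s["gripper_width"])
E
```

```text
3.325 [ 0.51773355 -0.27236597  0.26118185] [ 1.79945829e+02 -1.47293400e-02 -1.52904505e+02] [-0.90412634 -0.79415454  0.06894314] -7.019433143309698e-05
```

View pics/scene1.png

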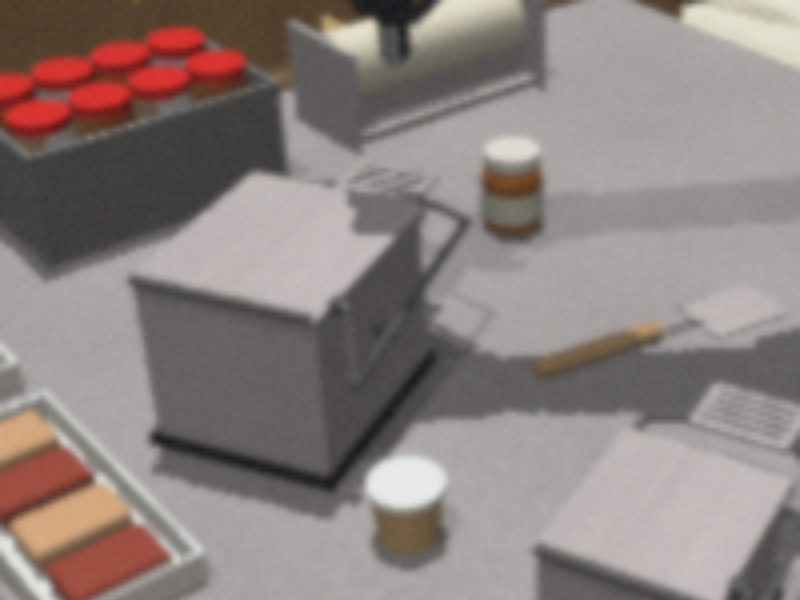

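The tool is above the tread, and the lid is clear. I'll move 15 mm sideways and start down.

>>> step_arm([
  [0,0,0,2,-15,20,0],
  [0,0,0,0,0,30,0],
  [0,0,0,0,0,30,0],
  [0,0,0,0,0,20,0],
  [0,0,0,0,0,8,0],
])

```text
clock: 3.95
tcp_pos: [0.522, -0.2875, 0.1505]
ee_rot: [179.8, -0.1, -153.1]
contact_force: [0.6, -0.1, -0.7]
gripper_width: 0.002
grasp_force: 0.0
```

>>> step_arm([
  [0,0,0,0,0,4,0],
  [0,0,0,0,0,4,0],
  [0,0,0,0,0,4,0],
  [0,0,0,0,0,4,0],
  [0,0,0,0,0,4,0],
])

```text
clock: 4.58
tcp_pos: [0.5232, -0.2881, 0.1335]
ee_rot: [-180.0, -0.0, -153.0]
contact_force: [-2.4, -0.2, 5.7]
gripper_width: 0.0
grasp_force: 2.3
```

>>> step_arm([
  [0,0,0,0,0,4,0],
  [0,0,0,0,0,4,0],
  [0,0,0,0,0,4,0],
  [0,0,0,0,0,4,0],
  [0,0,0,0,0,4,0],
])

```text
clock: 5.2
tcp_pos: [0.5232, -0.2882, 0.1131]
ee_rot: [-180.0, -0.0, -153.0]
contact_force: [-2.8, -2.2, 4.0]
gripper_width: 0.003
grasp_force: 2.2
```

```bash
python3 - <<'E'
from h import *
f=r.grab_frame("scene")
cv2.imwrite("pics/scene2.png",cv2.resize(f["img"][100:250,180:380],(800,600))[...,::-1])
s=r.get_state();print(s["clock"],s["tcp_pos"],s["ee_rot"],s["contact_force"],s["torque"])
E
```

```text
5.25 [ 0.52318123 -0.28788166  0.11247915] [ 1.79984591e+02  1.66778737e-03 -1.52953870e+02] [-1.58046505 -0.66423554  2.85484359] [-0.42423392  0.28779636 -0.01892455]
```

View pics/scene2.png

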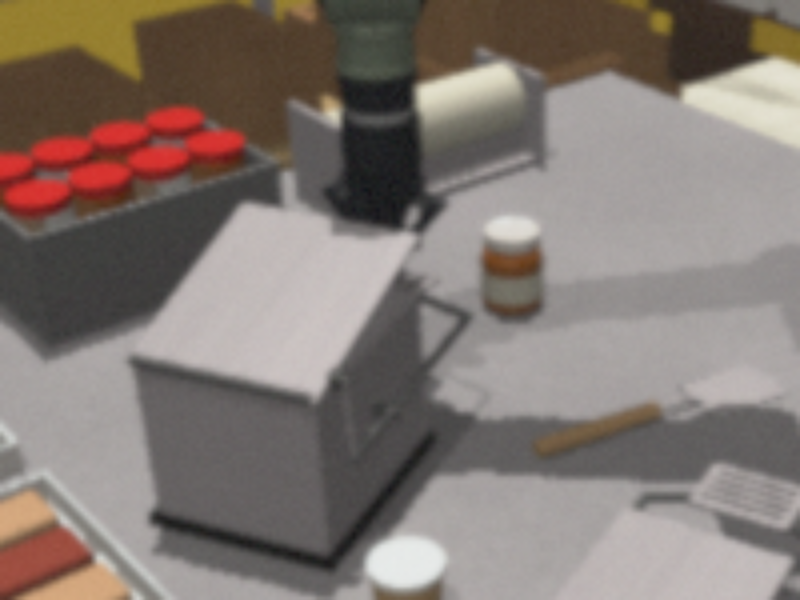

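The lid is rising: its front edge is now at about crop (410,235), clear of the gripper at (380,200). I'll keep pressing.

>>> step_arm([
  [0,0,0,0,0,4,0],
  [0,0,0,0,0,4,0],
  [0,0,0,0,0,4,0],
  [0,0,0,0,0,4,0],
  [0,0,0,0,0,4,0],
])

```text
clock: 5.88
tcp_pos: [0.5232, -0.2879, 0.093]
ee_rot: [180.0, -0.0, -153.0]
contact_force: [-2.9, -2.5, 3.6]
gripper_width: 0.001
grasp_force: 2.0
```

>>> step_arm([
  [0,0,0,0,0,4,0],
  [0,0,0,0,0,4,0],
  [0,0,0,0,0,4,0],
  [0,0,0,0,0,4,0],
  [0,0,0,0,0,4,0],
])

```text
clock: 6.5
tcp_pos: [0.5241, -0.2875, 0.0732]
ee_rot: [-180.0, 0.1, -152.9]
contact_force: [1.2, 0.6, 3.5]
gripper_width: 0.003
grasp_force: 1.2
```

>>> step_arm([
  [0,0,0,0,0,4,0],
  [0,0,0,0,0,4,0],
  [0,0,0,0,0,4,0],
  [0,0,0,0,0,3,0],
  [0,0,0,0,0,2,0],
])

```text
clock: 7.12
tcp_pos: [0.523, -0.2877, 0.0559]
ee_rot: [180.0, -0.0, -152.9]
contact_force: [1.4, 0.7, 2.2]
gripper_width: 0.001
grasp_force: 0.8
```

>>> step_arm([
  [0,0,0,0,0,2,0],
  [0,0,0,0,0,2,0],
  [0,0,0,0,0,1,0],
  [0,0,0,0,0,1,0],
  [0,0,0,0,0,0,0],
])

```text
clock: 7.75
tcp_pos: [0.5231, -0.2879, 0.0502]
ee_rot: [180.0, -0.0, -152.9]
contact_force: [-0.3, 0.0, 1.5]
gripper_width: -0.004
grasp_force: 0.6
```

```bash
python3 - <<'E'
from h import *
f=r.grab_frame("scene")
cv2.imwrite("pics/scene3.png",cv2.resize(f["img"][100:250,180:380],(800,600))[...,::-1])
s=r.get_state();print(s["clock"],s["tcp_pos"],s["contact_force"])
E
```

```text
7.8 [ 0.52313467 -0.28786575  0.05026067] [1.43347258 0.74766442 1.70463243]
```

View pics/scene3.png

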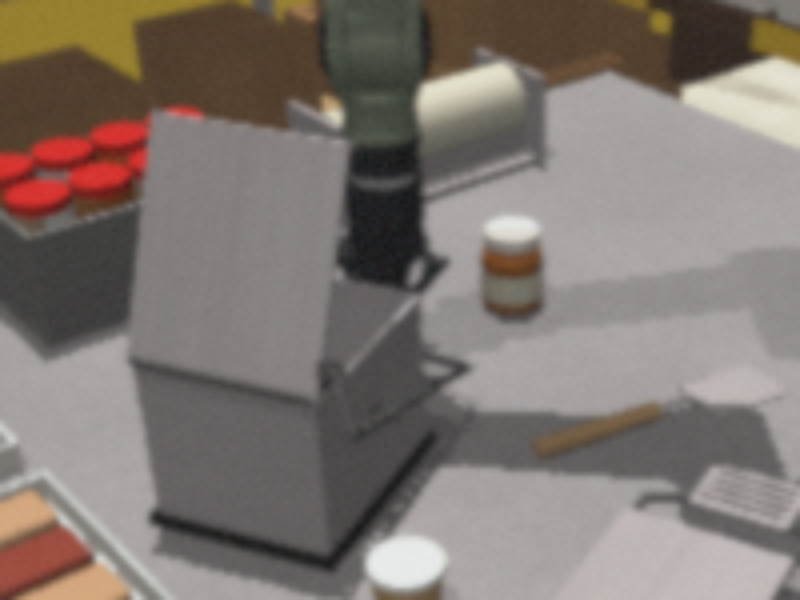

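The lid is nearly open, with its front edge at crop (150–350, 110–145). The force hasn't jumped yet, so I'll press on to the stop in 1 mm rows.

>>> step_arm([
  [0,0,0,0,0,1,0],
  [0,0,0,0,0,1,0],
  [0,0,0,0,0,0,0],
])

```text
clock: 8.18
tcp_pos: [0.5234, -0.2878, 0.0489]
ee_rot: [-180.0, 0.0, -152.9]
contact_force: [-0.9, 2.9, 6.8]
gripper_width: -0.0
grasp_force: 3.2
```

>>> step_arm([
  [0,0,0,0,0,1,0],
  [0,0,0,0,0,0,0],
])

```text
clock: 8.43
tcp_pos: [0.5236, -0.2878, 0.0483]
ee_rot: [-180.0, 0.0, -152.9]
contact_force: [-2.0, 1.2, 9.7]
gripper_width: -0.002
grasp_force: 4.5
```

The force is climbing, so the tread is at its stop. I'll add 1 mm and hold.

>>> step_arm([
  [0,0,0,0,0,1,0],
  [0,0,0,0,0,1,0],
  [0,0,0,0,0,0,0],
  [0,0,0,0,0,0,0],
  [0,0,0,0,0,0,0],
])

```text
clock: 9.05
tcp_pos: [0.5239, -0.2878, 0.0472]
ee_rot: [-179.9, 0.1, -152.9]
contact_force: [-2.9, 4.1, 15.1]
gripper_width: 0.003
grasp_force: 6.9
```

```bash
python3 - <<'E'
from h import *
f=r.grab_frame("scene");P=cloud(f)
s=r.get_state();print(s["clock"],s["tcp_pos"],s["contact_force"])
q=P[132:180,220:258].reshape(-1,3);q=q[np.isfinite(q[:,0])]
c=np.median(q,0);q=q[np.linalg.norm(q-c,axis=1)<.1]
n=np.linalg.svd(q-q.mean(0),full_matrices=False)[2][2];print("lid angle",np.arccos(abs(n[2])),n)
E
```

```text
9.1 [ 0.52385912 -0.28775354  0.04718052] [-3.22409087  3.9321658  14.88918725]
lid angle 1.149021042492716 [0.80424064 0.43081824 0.4093808 ]
```

>>> step_arm([
  [0,0,0,0,0,0,0],
  [0,0,0,0,0,0,0],
  [0,0,0,0,0,0,0],
  [0,0,0,0,0,0,0],
  [0,0,0,0,0,0,0],
])

```text
clock: 9.72
tcp_pos: [0.5238, -0.2878, 0.0472]
ee_rot: [-179.9, 0.1, -152.9]
contact_force: [-1.7, 4.4, 14.9]
gripper_width: -0.001
grasp_force: 6.9
```

>>> step_arm([
  [0,0,0,0,0,0,0],
  [0,0,0,0,0,0,0],
  [0,0,0,0,0,0,0],
  [0,0,0,0,0,0,0],
  [0,0,0,0,0,0,0],
])

```text
clock: 10.35
tcp_pos: [0.5238, -0.2878, 0.0472]
ee_rot: [-179.9, 0.1, -152.9]
contact_force: [-2.1, 3.0, 15.3]
gripper_width: -0.002
grasp_force: 6.9
```

The lid angle measures 1.149 rad, which is fully open. I'll hold a little longer, then ease up slowly.

>>> step_arm([
  [0,0,0,0,0,0,0],
  [0,0,0,0,0,0,0],
  [0,0,0,0,0,-1,0],
  [0,0,0,0,0,-1,0],
  [0,0,0,0,0,-1,0],
])

```text
clock: 10.98
tcp_pos: [0.5234, -0.2878, 0.0492]
ee_rot: [-180.0, 0.0, -152.9]
contact_force: [-1.2, 2.1, 5.6]
gripper_width: 0.001
grasp_force: 2.7
```

>>> step_arm([
  [0,0,0,0,0,-2,0],
  [0,0,0,0,0,-2,0],
  [0,0,0,0,0,-2,0],
  [0,0,0,0,0,-2,0],
  [0,0,0,0,0,-2,0],
])

```text
clock: 11.6
tcp_pos: [0.5229, -0.288, 0.0583]
ee_rot: [180.0, -0.0, -153.0]
contact_force: [-2.0, -0.8, 1.7]
gripper_width: -0.003
grasp_force: 1.0
```

>>> step_arm([
  [0,0,0,0,0,-2,0],
  [0,0,0,0,0,-2,0],
  [0,0,0,0,0,-2,0],
  [0,0,0,0,0,-2,0],
  [0,0,0,0,0,-2,0],
])

```text
clock: 12.22
tcp_pos: [0.5232, -0.2879, 0.0685]
ee_rot: [-180.0, -0.0, -152.9]
contact_force: [-2.7, -1.6, 1.6]
gripper_width: -0.004
grasp_force: 1.4
```

>>> step_arm([
  [0,0,0,0,0,-2,0],
  [0,0,0,0,0,-2,0],
  [0,0,0,0,0,-2,0],
  [0,0,0,0,0,-2,0],
  [0,0,0,0,0,-2,0],
])

```text
clock: 12.85
tcp_pos: [0.5232, -0.288, 0.0785]
ee_rot: [-180.0, -0.0, -152.9]
contact_force: [-2.5, -1.6, 2.6]
gripper_width: 0.004
grasp_force: 1.6
```

>>> step_arm([
  [0,0,0,0,0,-2,0],
  [0,0,0,0,0,-2,0],
  [0,0,0,0,0,-2,0],
  [0,0,0,0,0,-2,0],
  [0,0,0,0,0,-2,0],
])

```text
clock: 13.48
tcp_pos: [0.5231, -0.2879, 0.0884]
ee_rot: [-180.0, -0.0, -152.9]
contact_force: [-2.7, -1.6, 2.6]
gripper_width: 0.007
grasp_force: 1.8
```

>>> step_arm([
  [0,0,0,0,0,-2,0],
  [0,0,0,0,0,-2,0],
  [0,0,0,0,0,-2,0],
  [0,0,0,0,0,-2,0],
  [0,0,0,0,0,-2,0],
])

```text
clock: 14.1
tcp_pos: [0.5232, -0.2879, 0.0984]
ee_rot: [-180.0, -0.0, -152.9]
contact_force: [-3.4, -1.8, 3.3]
gripper_width: 0.002
grasp_force: 1.9
```

>>> step_arm([
  [0,0,0,0,0,-2,0],
  [0,0,0,0,0,-2,0],
  [0,0,0,0,0,-2,0],
  [0,0,0,0,0,-2,0],
  [0,0,0,0,0,-2,0],
])

```text
clock: 14.72
tcp_pos: [0.5233, -0.2878, 0.1085]
ee_rot: [-180.0, 0.0, -152.9]
contact_force: [-2.6, -2.5, 3.8]
gripper_width: 0.004
grasp_force: 2.0
```

>>> step_arm([
  [0,0,0,0,0,-2,0],
  [0,0,0,0,0,-2,0],
  [0,0,0,0,0,-2,0],
  [0,0,0,0,0,-2,0],
  [0,0,0,0,0,-2,0],
])

```text
clock: 15.35
tcp_pos: [0.5239, -0.2876, 0.1186]
ee_rot: [-180.0, 0.1, -152.9]
contact_force: [0.0, 0.8, 3.0]
gripper_width: 0.002
grasp_force: 1.7
```

>>> step_arm([
  [0,0,0,0,0,-2,0],
  [0,0,0,0,0,-2,0],
  [0,0,0,0,0,-1,0],
  [0,0,0,0,0,-1,0],
  [0,0,0,0,0,-1,0],
])

```text
clock: 15.98
tcp_pos: [0.5234, -0.2879, 0.1254]
ee_rot: [-180.0, 0.0, -152.9]
contact_force: [2.1, 0.8, 3.6]
gripper_width: -0.003
grasp_force: 1.5
```

>>> step_arm([
  [0,0,0,0,0,-1,0],
  [0,0,0,0,0,-1,0],
  [0,0,0,0,0,-1,0],
  [0,0,0,0,0,-1,0],
  [0,0,0,0,0,-1,0],
])

```text
clock: 16.6
tcp_pos: [0.5232, -0.2879, 0.1304]
ee_rot: [-180.0, -0.0, -152.9]
contact_force: [2.1, 1.3, 3.1]
gripper_width: 0.001
grasp_force: 1.5
```

>>> step_arm([
  [0,0,0,0,0,-1,0],
  [0,0,0,0,0,-1,0],
  [0,0,0,0,0,-1,0],
  [0,0,0,0,0,-1,0],
  [0,0,0,0,0,-1,0],
])

```text
clock: 17.23
tcp_pos: [0.5225, -0.2879, 0.135]
ee_rot: [180.0, -0.1, -153.0]
contact_force: [-0.1, -0.0, -0.1]
gripper_width: 0.003
grasp_force: 0.0
```

>>> step_arm([
  [0,0,0,0,0,-1,0],
  [0,0,0,0,0,-1,0],
  [0,0,0,0,0,-1,0],
  [0,0,0,0,0,-2,0],
  [0,0,0,0,0,-3,0],
])

```text
clock: 17.85
tcp_pos: [0.5231, -0.2879, 0.1434]
ee_rot: [180.0, -0.0, -152.9]
contact_force: [0.2, 0.4, 0.6]
gripper_width: 0.001
grasp_force: 0.0
```

>>> step_arm([
  [0,0,0,0,0,-10,0],
  [0,0,0,0,0,-30,0],
  [0,0,0,0,0,-40,0],
  [0,0,0,0,0,-30,0],
  [0,0,0,0,0,0,0],
])

```text
clock: 18.48
tcp_pos: [0.5247, -0.2889, 0.2569]
ee_rot: [-179.7, 0.2, -152.9]
contact_force: [-0.1, -0.2, 0.2]
gripper_width: -0.001
grasp_force: 0.0
```

```bash
python3 - <<'E'
from h import *
f=r.grab_frame("scene")
cv2.imwrite("pics/scene4.png",cv2.resize(f["img"][100:250,180:380],(800,600))[...,::-1])
f=r.grab_frame("top");P=cloud(f);P0=np.load("top0.npy")
for n,(x0,x1,y0,y1) in dict(lid=(350,395,130,175),tread=(400,416,208,218),tub=(438,452,185,197),small=(215,248,155,185)).items():
    print(n,[np.nanmedian(Q[y0:y1,x0:x1].reshape(-1,3),0).round(4) for Q in(P0,P)])
s=r.get_state();print(s["clock"],s["tcp_pos"],s["contact_force"],abs(s["joint_vel"]).max())
E
```

```text
lid [array([ 0.6931, -0.1848,  0.173 ]), array([ 0.6927, -0.1849,  0.1731])]
tread [array([ 0.5223, -0.2884,  0.1344]), array([ 0.4359, -0.1751,  0.7356])]
tub [array([ 0.6022, -0.4224,  0.0552]), array([ 0.4722, -0.2355,  0.7375])]
small [array([0.6558, 0.2261, 0.1232]), array([0.6559, 0.2263, 0.1235])]
18.575 [ 0.52319283 -0.28786813  0.25341922] [-0.08060057 -0.18551279 -0.27863446] 1.5065463130895524
```

View pics/scene4.png

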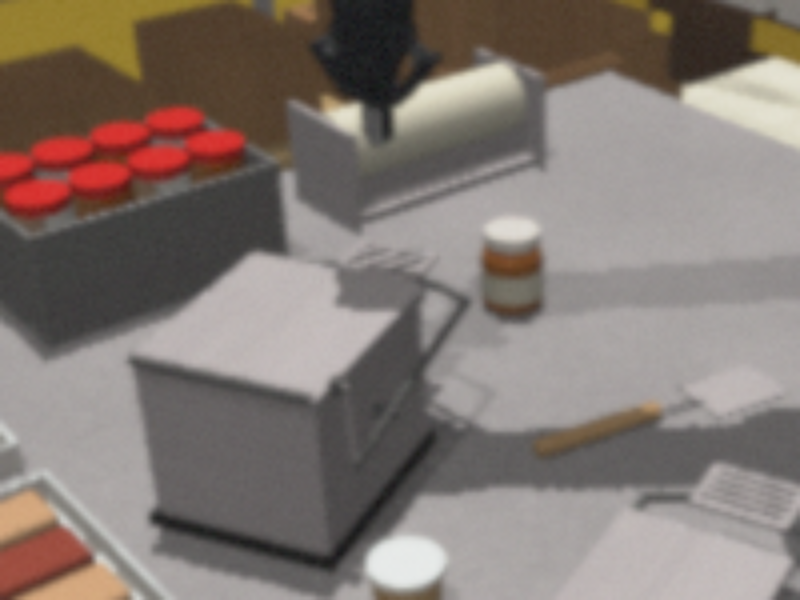

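The large lid is shut at its original height, with the tread back up at crop (390,260). The hand is clear at (380,130), and the objects in view look undisturbed.

```bash
python3 -c "
from station import r
print(r.finish_job())"
```

```text
the job is handed in; nothing more can be done
None
```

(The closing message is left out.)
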